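# Load the drawn-out dewar-parts shelf, then hold its cam lock at full lift

### The arm

A 6-joint arm with a two-finger parallel gripper is mounted at the origin on the work surface. World frame = base frame: x ahead of the robot, y to its left, z up, the work surface at z = 0. Lengths are in m, angles in rad, forces in N, time in s.
With the tool pointing down it reaches from about 0.4 to 0.825 m from the base axis. Payload 7 kg.
Tool frame: the origin (TCP) lies at the centre of the arm's flange, where the gripper is bolted on; the fingertips stand 178 mm ahead of it and the grasp point (between the pads) lies 159 mm ahead of it; z points along the fingers, y is the line along which they close (so a half turn about z gives the same grasp; the last joint's range is limited). The gripper opens to 88 mm and grips with 3 to 60 N. Pads are 19 mm wide; open, the fingers measure 130 mm over their backs; the gripper's body (78 mm by 193 mm) begins 47 mm behind the grasp point.
Start: joints at [-0.852, 0.359, 0.012, 0, -1.224, -0.288], TCP at [0.282, -0.613, 0.405] pointing down, gripper open.
Joint ranges: [-3.07, 3.07], [-1.43, 2.12], [-1.02, 1.25], [-3.03, 1.67], [-3.05, -0], [-3.03, 3.03]. Speed limits (rad/s): [2.39, 2.39, 3.01, 3.14, 3.14, 3.14].

### API

Orientations are given as a rotation vector (axis times angle).
In Python, from bench import ctrl, eyes gives the robot as it stands.
- The arm moves only by the tool play_rows, never from a script. Its argument "steps" is a list of rows, each an object with "linear": the shift along the tool's x, y, z in units of 0.75 m (1.0 is 0.75 m), a list of three; "rot": the turn, a rotation vector about the tool's x, y, z in units of 120 degrees (1.0 is 120 degrees), a list of three. A call has exactly 10 rows; each row is the pose to reach, as a shift and turn from the pose commanded when the call began, along the tool's axes at that moment; what a row does not reach only later rows make up. A row lasts 1/10 s, in which the tool goes at most 50 mm and 8.59 degrees, less where a joint would pass 70% of its speed; a pose out of reach is approached as far as the arm can. A call with a number of a shift or a turn outside -1 to 1 is refused whole. A call with a gripper value outside its range is refused whole. "grip" is the gripper command: -1 is shut, 1 is fully open, values between are in proportion, set as the call begins (left out, the last holds). The fingers move at their own pace and stop on an object; "squeeze" is the grip in N (left out, the last holds). Time passes only in rows, so rows that repeat a pose let the fingers close, or fill a call up. It gives the time, the measured TCP pose, the force, the opening and the grip force at its end, in the units of the state.
- ctrl.state(): the state, without advancing time (a new reading comes with each control period).
- eyes.camera(name): name is "scene" or "top" or "wrist"; returns (picture, depth): 420x560x3 uint8, red, green, blue; 420x560 float32, m along the optical axis (not along the pixel's ray), 0 where there is no reading.
- eyes.camera_info(name): a dict with "mtx" (3x3 intrinsics, pixels), "k1" (the pictures are not rectified: a ray, as slopes to the right and down, at radius r is drawn at 1 + k1 r^2 times it, then the intrinsics apply), "R" (3x3) and "t" (3): a world point X has camera coordinates R X + t; the wrist camera has in their place "tool_from_camera" (4x4, takes a point from camera to tool coordinates, whose origin is the TCP and whose axes are the flange's). Camera axes: x right, y down, z forward; pixel columns grow to the right and rows downward; lengths in m; the calibration is good to about 2 mm. A picture is of the moment at which its call begins: read the wrist's pose just before it. camera_info takes no time and is no camera call.
- ctrl.job_done(): hands the job in; it is judged then, once.
The state is a dict: "time_s": time; "joint_positions": joint angles; "qd": joint speeds; "effort": joint torques, N m; "tcp_pos": TCP position; "tool_rot": TCP orientation; "ft_force": force on the tool from outside, world axes, zero at the start; "ft_torque": the same for the moment, N m; "finger_gap": finger opening in m; "grasp_force": force on a finger pad.
Only numpy, scipy, OpenCV 4.12 (cv2) and the standard library are available. Lean on these libraries where they do the work, as an engineer would, in place of code of your own. Each camera call takes 0.05 s, during which the arm holds its last target. There are 200 camera calls.

### The job

Put the loose parts away into the bins on the drawn-out shelf of the shelving unit: the bronze bushing and the copper reducer (metal) in the yellow bin, the blue plastic cap in the blue bin. Then raise the cam lever with the red grip from its low position until it stands straight up, which is the cam's highest lift and draws the lock bar out of the shelf, and finish while still holding it there, because it springs back when let go and I need it held while I push the shelf home. Leave the bins in place and do not disturb the chrome valve and the other things on the bench.

Things in the scene. Friction and masses are not known exactly. Their poses are not given: they have to be found in the camera images.
- bushing_mid (a point): bronze bushing, a plain sleeve standing upright on the bench, 40 mm outside diameter, 26 mm bore, 44 mm high, about 160 g; the point is its centre, 22 mm above its underside
- reducer_mid (a point): copper pipe reducer standing upright on its wide end, 66 mm high, about 120 g: 44 mm diameter for the lowest 34 mm, a cone up to 47 mm, then a neck of 30 mm diameter to the top; the point is its centre, 33 mm above its underside
- cap_mid (a point): blue polycarbonate protective cap, a closed ribbed disc standing with its flat underside down, 52 mm diameter for the lowest 36 mm, 44 mm high, about 60 g; the point is its centre, 22 mm above its underside
- yellow_bin_floor (a point): yellow open-topped plastic bin (for metal parts) standing loose on the sliding shelf, outside 145 mm along its x, 160 mm along its y, 52 mm high, walls and floor 4 mm; the point is the centre of its inner floor, 54 mm above the bench; its rim is 48 mm above the point; its x axis lies roughly along the shelving unit's x. Either side of the shelf may hold the yellow bin
- blue_bin_floor (a point): blue open-topped plastic bin (for plastic caps), same size and axes as the yellow bin, standing beside it on the sliding shelf about 170 mm away, centre to centre; the point is the centre of its inner floor
- pivot (a point): point on the cam lever's hinge axis, level with the middle of the grip, 170 mm above the bench; its frame is that of the fixed shelving unit: x along the unit's front, y into the unit (along the hinge), z up. The lever swings in this x-z plane. The lock bar starts 66 mm from this plane towards +y (its top 228 mm above the bench, 11 mm more when lifted); the bins lie lower, towards -y
- grip (a point): centre of the cam lever's red hand grip, a cylinder of 26 mm diameter and 55 mm length that lies along the hinge axis (the unit's y) and turns freely on its spindle; 120 mm from the pivot point. The chrome lever arm, 12 mm thick, joins the grip at its end nearest the unit, 34 mm from the grip's centre; the grip's other end is free. It can be gripped from above or pushed
- cam_lever (a joint): angle of the cam lever, rad: 0 = level, 1.571 = straight up, the cam's highest lift; stop at 2.1 (past the peak the lift falls again). At angle a the grip's centre is at pivot + (-0.120 cos a, 0, 0.120 sin a) in the pivot frame. It starts at 0.02 to 0.32. Let go, a spring pulls it back to about 0.55; raising it takes up to about 4 N at the grip
- lock_bar (a joint): lift of the steel lock bar, m: 0 while the lever is below about 0.36 rad (free play), then 0.017 times the sine of the lever angle less 0.006, so 0.011 at the highest lift; below 0.008 its feet are in the shelf's slots
- valve: chrome pressure-building valve with a handwheel, about 96 mm long, 74 mm high; origin at the centre of its underside; to be left alone
- gauge: round pressure gauge lying face up, 64 mm diameter, 27 mm high, with a short brass stem; origin at the centre of its underside; to be left alone
- neck_plug: white dewar neck plug, 72 mm flange with a 48 mm stem, 75 mm high; origin at the centre of its underside; to be left alone
- spanner: steel spanner, 190 mm long, lying along its x; to be left alone
- tape_spool: white tape spool, a ring of 56 mm diameter, 19 mm high; origin at the centre of its underside; to be left alone
- leak_spray: green bottle, 54 mm diameter, 170 mm high; origin at the centre of its underside; to be left alone
Mind the look-alikes: they are no part of the job. Of the things that look like the part that bears cap_mid, take the one that is farthest to the robot's right at the start.

How it is judged:
By the outcome, as a careful person would: the job done as asked, in the order asked, and still so for the second after the job is handed in, while the arm keeps its last pose, push and grip.
It also fails if it takes over 67 s, if anything falls off the work surface, if the arm or the gripper's body presses on something with over 40 N, if the wrist force passes 120 N, or if a joint passes its speed limit or range.

## Working session

There is one attempt and no reset: what is moved stays moved. The work goes in short steps, Python scripts to look and compute and a tool call to move; the robot and the scene stay as the last step left them, time stands still between calls to the robot, and variables do not carry over. Pictures are saved under pics/ and viewed, at most 10 in all, crops included, and the job is handed in when it is done.

Besides the shell and the picture viewer there is one more tool, called after ">>>" as name(argument=value, ...), one argument or row to a line, values as JSON. play_rows: Moves the arm, as the interface text tells. Its arguments: {"type":"object","properties":{"steps":{"type":"array","items":{"type":"object","properties":{"linear":{"type":"array","items":{"type":"number"}},"rot":{"type":"array","items":{"type":"number"}}}}},"grip":{"type":"number"},"squeeze":{"type":"number"}},"required":["steps"]}

```bash
ls; mkdir -p pics; python3 - <<'E'
from bench import ctrl, eyes
import cv2, numpy as np
s=ctrl.state(); print(s)
for n in("scene","top"):
    im,d=eyes.camera(n); cv2.imwrite(f"pics/{n}0.png",im[:,:,::-1]); np.savez(f"{n}0.npz",im=im,d=d)
    print(n,eyes.camera_info(n), (d>0).mean())
print(eyes.camera_info("wrist"))
E
```

```text
pics
{'time_s': 0.0, 'joint_positions': array([-8.51887218e-01,  3.59358693e-01,  1.10789271e-02, -3.42616827e-04,
       -1.22408492e+00, -2.88124477e-01]), 'qd': array([ 0.00117141, -0.00072802, -0.00012415, -0.00050695, -0.00036552,
        0.0005267 ]), 'effort': array([ 1.63132168e-03, -5.82705295e+01,  2.93052936e+01,  6.99711442e+00,
        6.68093868e-03, -1.82067188e-04]), 'tcp_pos': array([ 0.28180334, -0.61315137,  0.40375077]), 'tool_rot': array([ 6.71174138e-01, -3.06857332e+00, -2.40161686e-03]), 'ft_force': array([-0.10455426, -0.65823932,  0.41730456]), 'ft_torque': array([-0.01745991,  0.01709324, -0.0292226 ]), 'grasp_force': 0.0, 'finger_gap': 0.08775914757846733}
scene {'mtx': array([[443.08829904,   0.        , 281.16710912],
       [  0.        , 443.08829904, 207.10523492],
       [  0.        ,   0.        ,   1.        ]]), 'k1': -0.041817089729245534, 'R': array([[ 0.66846228,  0.74371482, -0.00681555],
       [ 0.38351319, -0.35253013, -0.85360421],
       [-0.63724078,  0.56798836, -0.52087754]]), 't': array([-0.34480948, -0.1011209 ,  1.49110621])} 0.989
[... 283 characters left out ...]
0.07065616, -0.22965427],
       [ 0.22945766,  0.01099688, -0.97325652]]), 't': array([-0.05546406,  0.56985535,  1.44533685])} 0.9960076530612245
{'mtx': array([[355.81122661,   0.        , 269.96895665],
       [  0.        , 355.81122661, 205.42093517],
       [  0.        ,   0.        ,   1.        ]]), 'k1': -0.06000957445899898, 'tool_from_camera': array([[ 8.83108253e-04, -9.68391068e-01, -2.49435283e-01,
         6.74477711e-02],
       [ 9.99999591e-01,  8.06633920e-04,  4.08806679e-04,
        -1.32503295e-03],
       [-1.94681776e-04, -2.49435542e-01,  9.68391384e-01,
         2.03472688e-02],
       [ 0.00000000e+00,  0.00000000e+00,  0.00000000e+00,
         1.00000000e+00]])}
```

View pics/scene0.png

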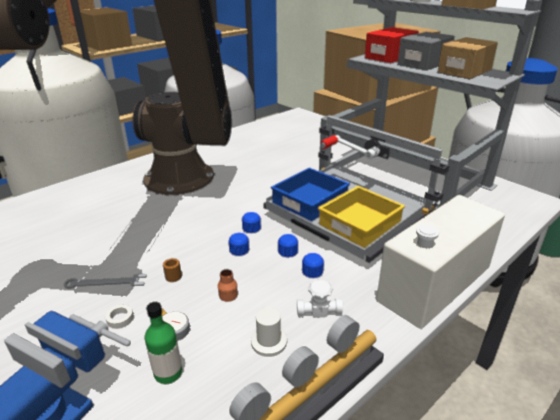

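View pics/top0.png

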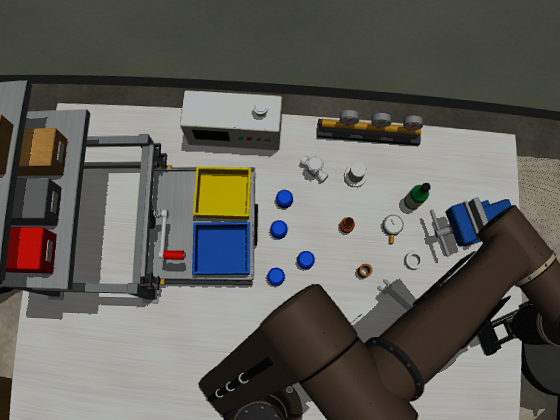

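```bash
cat > h.py <<'E'
import numpy as np, cv2
from bench import ctrl, eyes
from scipy.spatial.transform import Rotation as Ro
def cam(n,pose=None):
    i=eyes.camera_info(n)
    if n=="wrist":
        T=np.eye(4);T[:3,:3]=Ro.from_rotvec(pose[1]).as_matrix();T[:3,3]=pose[0];T=T@i["tool_from_camera"]
        return i["mtx"],i["k1"],T[:3,:3],T[:3,3]
    return i["mtx"],i["k1"],i["R"].T,-i["R"].T@i["t"]
def rays(c,px):
    u=cv2.undistortPoints(np.float64(px).reshape(-1,1,2),c[0],np.array([c[1],0,0,0.]))[:,0]
    return np.c_[u,np.ones(len(u))]@c[2].T          # depth-1 rays, world axes
def plane(c,px,z):
    r=rays(c,px); return c[3]+r*((z-c[3][2])/r[:,2])[:,None]
def cloud(c,d):
    h,w=d.shape; v,u=np.mgrid[:h,:w]
    return (c[3]+rays(c,np.c_[u.ravel(),v.ravel()])*d.ravel()[:,None]).reshape(h,w,3)
def proj(c,X):
    R=c[2].T; return cv2.projectPoints(np.float64(X).reshape(-1,1,3),cv2.Rodrigues(R)[0],-R@c[3],c[0],np.array([c[1],0,0,0.]))[0][:,0]
def blobs(im,lo,hi,amin=30):
    m=cv2.inRange(cv2.cvtColor(im,cv2.COLOR_RGB2HSV),np.array(lo),np.array(hi))
    n,l,s,ce=cv2.connectedComponentsWithStats(m)
    return [(l==k,s[k],ce[k]) for k in range(1,n) if s[k,4]>=amin]
COL=dict(blue=((108,150,40),(128,255,255)),yellow=((22,130,80),(34,255,255)),red=((0,180,90),(4,255,255)),copper=((3,90,30),(16,235,220)))
E
python3 - <<'E'
from h import *
np.set_printoptions(precision=4,suppress=True)
for n in("top","scene"):
    f=np.load(n+"0.npz"); c=cam(n); P=cloud(c,f["d"])
    print(n)
    for k,(lo,hi) in COL.items():
        for m,s,ce in blobs(f["im"],lo,hi):
            p=P[m]; p=p[(f["d"][m]>0)]
            if len(p)<20: continue
            zt=np.percentile(p[:,2],95); t=p[p[:,2]>zt-.004]
            med=np.median(p,0)
            if abs(med[2])>.35: continue
            print(k,s,ce,"med",med,"zt",zt,"top",t.mean(0), "ext",np.percentile(p,3,axis=0),np.percentile(p,97,axis=0))
E
```

```text
top
blue [276 190  17  18 228] [284.0307 198.2237] med [ 0.6462 -0.0191  0.0421] zt 0.048752143123478066 top [ 0.6503 -0.0185  0.0475] ext [ 0.6263 -0.0409  0.0168] [0.6703 0.0028 0.0491]
blue [481 199  30  23 344] [494.6279 207.9622] med [ 0.6509 -0.6667  0.0999] zt 0.10713152572793372 top [ 0.6245 -0.6376  0.1636] ext [ 0.6076 -0.7115  0.019 ] [ 0.6897 -0.6163  0.1368]
blue [451 203  30  42 570] [464.0368 223.8807] med [ 0.5818 -0.5513  0.1367] zt 0.1423523196665696 top [ 0.585  -0.5505  0.1404] ext [ 0.5334 -0.626   0.0219] [ 0.6357 -0.5203  0.1428]
blue [271 220  16  19 229] [278.4716 228.917 ] med [ 0.5478 -0.0089  0.0425] zt 0.04922931880499577 top [ 0.551  -0.0113  0.0476] ext [ 0.5278 -0.0301  0.015 ] [0.5723 0.012  0.05  ]
blue [ 192  222   58   52 2694] [221.4922 249.0019] med [0.4709 0.1557 0.0548] zt 0.10340799864481699 top [0.4658 0.1572 0.1029] ext [0.398  0.0758 0.0482] [0.5407 0.2316 0.1048]
blue [297 251  17  18 235] [305.4383 259.2085] med [ 0.4612 -0.0967  0.0425] zt 0.048541586090565 top [ 0.4624 -0.0953  0.0472] ext [ 0.4398 -0.1188  0.0306] [ 0.4839 -0.0746  0.0
[... 4433 characters left out ...]
194   38.2836] med [-0.2509  1.2668  0.25  ] zt 0.4423348254691977 top [0.3301 0.571  0.4422] ext [-0.408   0.5215  0.1844] [0.3334 1.5891 0.4425]
copper [ 0 49 14  5 56] [ 5.8036 50.6964] med [-1.7335 -0.0914  0.1748] zt 0.557871490987506 top [ 0.4556 -0.483   0.5577] ext [-1.7488 -0.4882  0.1643] [ 0.4631 -0.0449  0.5579]
copper [163 259  18  22 318] [171.8365 269.4403] med [ 0.4534 -0.2823  0.0315] zt 0.04422924266244439 top [ 0.4444 -0.2816  0.043 ] ext [ 0.4264 -0.2974  0.006 ] [ 0.4606 -0.2654  0.0447]
copper [218 271  19  30 448] [227.096  286.3906] med [ 0.5926 -0.2271  0.0373] zt 0.0659120905154746 top [ 0.584  -0.2215  0.0652] ext [ 0.5748 -0.2397  0.0057] [ 0.6015 -0.2095  0.0665]
```

```bash
python3 - <<'E'
from h import *
np.set_printoptions(precision=3,suppress=True)
f=np.load("scene0.npz"); c=cam("scene"); P=cloud(c,f["d"])
print("spanner", P[[278,276,281,283],[145,138,130,70]])
g=np.load("top0.npz"); ct=cam("top"); Q=cloud(ct,g["d"])
# height map (max z, cm) from both views near unit
for name,(x0,x1,y0,y1,s) in dict(unit=(.3,.9,.0,.5,.025),bush=(.36,.54,-.36,-.2,.01)).items():
    xs=np.arange(x0,x1,s); ys=np.arange(y0,y1,s); H=np.full((len(xs),len(ys)),-1)
    for A in (P,Q):
        for p in A.reshape(-1,3):
            i,j=int((p[0]-x0)//s),int((p[1]-y0)//s)
            if 0<=i<len(xs) and 0<=j<len(ys) and p[2]<.7: H[i,j]=max(H[i,j],int(p[2]*(100 if s>.02 else 1000)))
    print(name,"cols y",ys); 
    for i in range(len(xs)-1,-1,-1): print("%.3f"%xs[i],H[i])
# bin yaw via min-area rect of rim mask
for n in("blue","yellow"):
    for m,s,ce in blobs(g["im"],*COL[n],1500):
        px=np.argwhere(m)[:,::-1]; w=plane(ct,px,.102)[:,:2]
        print(n,cv2.minAreaRect(np.float32(w)*1000))
E
```

```text
spanner [[ 0.398 -0.33  -0.001]
 [ 0.389 -0.343  0.007]
 [ 0.39  -0.364  0.004]
 [ 0.295 -0.472 -0.001]]
unit cols y [0.    0.025 0.05  0.075 0.1   0.125 0.15  0.175 0.2   0.225 0.25  0.275
 0.3   0.325 0.35  0.375 0.4   0.425 0.45  0.475]
0.900 [16 16 16 16 16 16 16 16 16 16 16 16 16  0  0  0  0  1  0  0]
0.875 [16 19 20 20 16 16 16 16 16 16 16 16 16  0  0  0  0  0  0  0]
0.850 [16 19 20 20 16 16 16 16 16 16 16 16 16  0  0  1  0  0  0  0]
0.825 [16 16 16 16 16 16 16 16 16 16 16 16 16  0  0  0  0  0  0  0]
0.800 [16 16 16 16 16 16 16 16 16 16 16 16 16  0  0  0  0 -1 -1  0]
0.775 [ 1  0  0  1  1  0  0  1  0  0  0  0  1  0  0  0  0 -1  0  0]
0.750 [ 0  0  1  0  0  0  0  0  0  0  0  0  0  0  0 21 20 20 20 20]
0.725 [ 0  1  0  6  5  4  4  4  4  4  4  4  0 18 20 20 20 20 20 20]
0.700 [ 0  1  5 11 10 10 10 10 10 10 10  6  6 18 23 18 18  4  5  6]
0.675 [ 0  1  5 10  6  6  6  6  6 10 10  5  5 20 23 19 18 -1  0  0]
0.650 [ 4  0  5 10  6  6  5  6  6 10  9  5  5 22 23 19  4 -1  0  0]
0.625 [ 4  0  5 10  6  6  6  6  6 10  9  5  6 22 23 18  4 -1  0 35]
0.600 [ 0  0  6 10  6  6  6  6  6 10  5  5  
[... 1543 characters left out ...]
5  5  3  2  3  7 45 44 47 49 40  3  7  4  8  6]
0.420 [10  8  7  5  7 10 44 50 52 45  7  4  4  3  6  6]
0.410 [11 13  6  2  8  5  5  3  3  6  4  7  5  3  4  4]
0.400 [13  9  5  3  7  6  7  4  3  4  3  3  7  2  4  7]
0.390 [13 12 13 12  8  6  3  6  4  5  6  7  3  6  5  4]
0.380 [675  12   9   6   8   6   3   5   6   4   7   5   6   1   4   6]
0.370 [678 681   3   5   5   6   6   6   6   4   6   6   7   2   4   5]
0.360 [699 688 689 639   4   4   6   7   5   2   7   9   7   8   2   7]
blue ((469.1713562011719, 153.38623046875), (150.9174041748047, 165.0543670654297), 4.680717945098877)
yellow ((639.5648193359375, 166.3438720703125), (151.42086791992188, 167.13743591308594), 2.3120832443237305)
```

>>> play_rows(
  steps=[
    {"linear": [0, 0, 0], "rot": [0, 0, -0.05]},
    {"linear": [0, 0, 0], "rot": [0, 0, -0.12]},
    {"linear": [0, 0, 0], "rot": [0, 0, -0.19]},
    {"linear": [0, 0, 0], "rot": [0, 0, -0.26]},
    {"linear": [0, 0, 0], "rot": [0, 0, -0.33]},
    {"linear": [0, 0, 0], "rot": [0, 0, -0.4]},
    {"linear": [0, 0, 0], "rot": [0, 0, -0.47]},
    {"linear": [0, 0, 0], "rot": [0, 0, -0.544]},
    {"linear": [0, 0, 0], "rot": [0, 0, -0.544]},
    {"linear": [0, 0, 0], "rot": [0, 0, -0.544]},
  ],
  grip=0.6,
  squeeze=20,
)

```text
time_s: 1.1
tcp_pos: [0.2818, -0.6133, 0.4043]
tool_rot: [-2.216, 2.227, 0.001]
ft_force: [0.2, -0.1, 0.3]
finger_gap: 0.0701
grasp_force: 0.0
```

>>> play_rows(
  steps=[
    {"linear": [-0.03, -0.0145, 0.01], "rot": [0, 0, 0]},
    {"linear": [-0.09, -0.0435, 0.03], "rot": [0, 0, 0]},
    {"linear": [-0.14, -0.068, 0.045], "rot": [0, 0, 0]},
    {"linear": [-0.2, -0.097, 0.063], "rot": [0, 0, 0]},
    {"linear": [-0.26, -0.126, 0.081], "rot": [0, 0, 0]},
    {"linear": [-0.32, -0.155, 0.1], "rot": [0, 0, 0]},
    {"linear": [-0.375, -0.181, 0.118], "rot": [0, 0, 0]},
    {"linear": [-0.425, -0.205, 0.133], "rot": [0, 0, 0]},
    {"linear": [-0.445, -0.215, 0.139], "rot": [0, 0, 0]},
    {"linear": [-0.445, -0.215, 0.139], "rot": [0, 0, 0]},
  ],
)

```text
time_s: 2.1
tcp_pos: [0.4441, -0.2777, 0.2999]
tool_rot: [2.22, -2.222, -0.001]
ft_force: [-0.1, -1.1, 0.1]
finger_gap: 0.0697
grasp_force: 0.0
```

```bash
cat >> h.py <<'E'
def wrist(name):
    s=ctrl.state(); im,d=eyes.camera("wrist"); c=cam("wrist",(s["tcp_pos"],s["tool_rot"]))
    cv2.imwrite(f"pics/{name}.png",im[:,:,::-1]); return s,im,d,c
def report(name,col,ztop,amin=200):
    s,im,d,c=wrist(name); P=cloud(c,d); print(s["tcp_pos"],s["tool_rot"],s["time_s"])
    for m,st,ce in blobs(im,*COL[col],amin):
        mm=m&(d>0); p=P[mm]
        if len(p)<50: continue
        t=mm&(abs(P[:,:,2]-ztop)<.006)
        q=np.argwhere(t)[:,::-1]
        if len(q)<20: continue
        w=plane(c,q,ztop); e,r=cv2.minEnclosingCircle(np.float32(w[:,:2]))
        print(col,st,"zmax %.3f"%np.percentile(p[:,2],97),"top circle",np.round(e,4),"r %.4f"%r,"mean",np.round(w.mean(0),4))
E
python3 - <<'E'
from h import *
report("w1","copper",.044)
E
```

```text
[ 0.4441248  -0.27766797  0.29985791] [ 2.22005396e+00 -2.22232119e+00 -1.34790526e-03] 2.1
copper [ 246  176   57   65 1984] zmax 0.045 top circle [ 0.4418 -0.2798] r 0.0200 mean [ 0.4412 -0.2796  0.044 ]
```

>>> play_rows(
  steps=[
    {"linear": [0.0028, 0.003, 0.02], "rot": [0, 0, 0]},
    {"linear": [0.0028, 0.003, 0.06], "rot": [0, 0, 0]},
    {"linear": [0.0028, 0.003, 0.1], "rot": [0, 0, 0]},
    {"linear": [0.0028, 0.003, 0.135], "rot": [0, 0, 0]},
    {"linear": [0.0028, 0.003, 0.15], "rot": [0, 0, 0]},
    {"linear": [0.0028, 0.003, 0.156], "rot": [0, 0, 0]},
    {"linear": [0.0028, 0.003, 0.156], "rot": [0, 0, 0]},
    {"linear": [0.0028, 0.003, 0.156], "rot": [0, 0, 0]},
    {"linear": [0.0028, 0.003, 0.156], "rot": [0, 0, 0]},
    {"linear": [0.0028, 0.003, 0.156], "rot": [0, 0, 0]},
  ],
)

```text
time_s: 3.15
tcp_pos: [0.4414, -0.2818, 0.1843]
tool_rot: [-2.22, 2.221, -0.002]
ft_force: [0.2, -0.1, 0.3]
finger_gap: 0.0704
grasp_force: 0.0
```

>>> play_rows(
  steps=[
    {"linear": [0, 0, 0], "rot": [0, 0, 0]},
    {"linear": [0, 0, 0], "rot": [0, 0, 0]},
    {"linear": [0, 0, 0], "rot": [0, 0, 0]},
    {"linear": [0, 0, 0], "rot": [0, 0, 0]},
    {"linear": [0, 0, 0], "rot": [0, 0, 0]},
    {"linear": [0, 0, 0], "rot": [0, 0, 0]},
    {"linear": [0, 0, 0], "rot": [0, 0, 0]},
    {"linear": [0, 0, -0.02], "rot": [0, 0, 0]},
    {"linear": [0, 0, -0.06], "rot": [0, 0, 0]},
    {"linear": [0, 0, -0.11], "rot": [0, 0, 0]},
  ],
  grip=-1,
  squeeze=25,
)

```text
time_s: 4.15
tcp_pos: [0.4403, -0.2815, 0.2652]
tool_rot: [2.219, -2.221, -0.006]
ft_force: [0.7, -0.2, -2.2]
finger_gap: 0.0396
grasp_force: 25.0
```

>>> play_rows(
  steps=[
    {"linear": [-0.02, -0.008, -0.03], "rot": [0, 0, 0]},
    {"linear": [-0.065, -0.026, -0.06], "rot": [0, 0, 0]},
    {"linear": [-0.12, -0.049, -0.087], "rot": [0, 0, 0]},
    {"linear": [-0.178, -0.072, -0.087], "rot": [0, 0, 0]},
    {"linear": [-0.236, -0.096, -0.087], "rot": [0, 0, 0]},
    {"linear": [-0.294, -0.119, -0.087], "rot": [0, 0, 0]},
    {"linear": [-0.352, -0.143, -0.087], "rot": [0, 0, 0]},
    {"linear": [-0.41, -0.166, -0.087], "rot": [0, 0, 0]},
    {"linear": [-0.468, -0.19, -0.087], "rot": [0, 0, 0]},
    {"linear": [-0.526, -0.213, -0.087], "rot": [0, 0, 0]},
  ],
)

```text
time_s: 5.15
tcp_pos: [0.6012, 0.1145, 0.3308]
tool_rot: [2.22, -2.222, -0.001]
ft_force: [1.3, -0.7, -1.9]
finger_gap: 0.0397
grasp_force: 25.0
```

>>> play_rows(
  steps=[
    {"linear": [-0.05, -0.02, 0], "rot": [0, 0, 0]},
    {"linear": [-0.09, -0.038, 0], "rot": [0, 0, 0]},
    {"linear": [-0.112, -0.046, 0], "rot": [0, 0, 0]},
    {"linear": [-0.115, -0.047, 0.01], "rot": [0, 0, 0]},
    {"linear": [-0.115, -0.047, 0.04], "rot": [0, 0, 0]},
    {"linear": [-0.115, -0.047, 0.075], "rot": [0, 0, 0]},
    {"linear": [-0.115, -0.047, 0.1], "rot": [0, 0, 0]},
    {"linear": [-0.115, -0.047, 0.116], "rot": [0, 0, 0]},
    {"linear": [-0.115, -0.047, 0.116], "rot": [0, 0, 0]},
    {"linear": [-0.115, -0.047, 0.116], "rot": [0, 0, 0]},
  ],
)

```text
time_s: 6.15
tcp_pos: [0.6366, 0.1985, 0.2446]
tool_rot: [-2.22, 2.222, -0.0]
ft_force: [0.3, -1.3, -0.2]
finger_gap: 0.0393
grasp_force: 25.0
```

>>> play_rows(
  steps=[
    {"linear": [0, 0, 0], "rot": [0, 0, 0]},
    {"linear": [0, 0, 0], "rot": [0, 0, 0]},
    {"linear": [0, 0, 0], "rot": [0, 0, 0]},
    {"linear": [0, 0, 0], "rot": [0, 0, 0]},
    {"linear": [0, 0, -0.02], "rot": [0, 0, 0]},
    {"linear": [0, 0, -0.06], "rot": [0, 0, 0]},
    {"linear": [0, 0, -0.11], "rot": [0, 0, 0]},
    {"linear": [0.02, 0.003, -0.12], "rot": [0, 0, 0]},
    {"linear": [0.06, 0.008, -0.12], "rot": [0, 0, 0]},
    {"linear": [0.12, 0.015, -0.12], "rot": [0, 0, 0]},
  ],
  grip=0.4,
)

```text
time_s: 7.15
tcp_pos: [0.6251, 0.1093, 0.3358]
tool_rot: [-2.222, 2.218, -0.001]
ft_force: [0.6, -1.0, -0.9]
finger_gap: 0.0613
grasp_force: 0.0
```

>>> play_rows(
  steps=[
    {"linear": [0.06, 0.008, 0], "rot": [0, 0, 0]},
    {"linear": [0.12, 0.016, 0], "rot": [0, 0, 0]},
    {"linear": [0.18, 0.024, 0], "rot": [0, 0, 0]},
    {"linear": [0.24, 0.032, 0], "rot": [0, 0, 0]},
    {"linear": [0.3, 0.04, 0], "rot": [0, 0, 0]},
    {"linear": [0.36, 0.048, 0], "rot": [0, 0, 0]},
    {"linear": [0.41, 0.055, 0], "rot": [0, 0, 0]},
    {"linear": [0.435, 0.058, 0], "rot": [0, 0, 0]},
    {"linear": [0.437, 0.058, 0], "rot": [0, 0, 0]},
    {"linear": [0.437, 0.058, 0], "rot": [0, 0, 0]},
  ],
  grip=0.7,
)

```text
time_s: 8.15
tcp_pos: [0.5811, -0.2194, 0.3348]
tool_rot: [-2.219, 2.223, -0.001]
ft_force: [1.0, 0.7, 0.2]
finger_gap: 0.0746
grasp_force: 0.0
```

```bash
python3 - <<'E'
from h import *
report("w2","copper",.066)
im,d=eyes.camera("top"); cv2.imwrite("pics/top1.png",im[100:320,120:450,::-1].repeat(2,0).repeat(2,1))
E
```

```text
[ 0.5811385  -0.21939686  0.33484198] [-2.21893997e+00  2.22326241e+00 -8.35816748e-04] 8.15
copper [ 245  169   54   61 1485] zmax 0.066 top circle [ 0.5803 -0.2205] r 0.0152 mean [ 0.582  -0.2232  0.066 ]
```

View pics/top1.png

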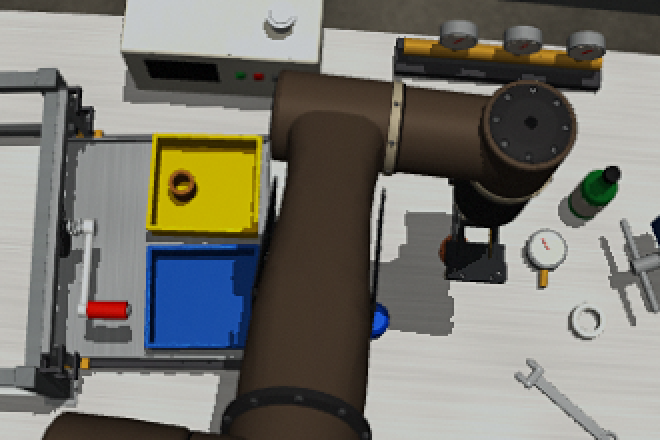

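```bash
python3 - <<'E'
from h import *
np.set_printoptions(precision=3,suppress=True)
print(ctrl.state()["joint_positions"])
im,d=eyes.camera("top"); P=cloud(cam("top"),d)
for u,v in((285,150),(270,150),(385,160),(300,240),(345,210),(250,400)): print(u,v,P[v,u])
g=np.load("top0.npz"); Q=cloud(cam("top"),g["d"])
for u,v in((82,120),(82,200),(82,280),(60,150),(20,100),(40,245),(150,140),(155,290)): print("unit",u,v,Q[v,u])
E
```

```text
[-0.045  0.323 -0.208 -0.    -1.039  0.045]
285 150 [ 0.595 -0.018  0.583]
270 150 [0.592 0.012 0.585]
385 160 [ 0.583 -0.219  0.6  ]
300 240 [ 0.39  -0.056  0.7  ]
345 210 [ 0.634 -0.214 -0.001]
250 400 [ 0.225 -0.031  1.538]
unit 82 120 [0.732 0.52  0.363]
unit 82 200 [0.606 0.637 0.001]
unit 82 280 [0.348 0.595 0.004]
unit 60 150 [0.63  0.543 0.405]
unit 20 100 [0.705 0.609 0.533]
unit 40 245 [0.384 0.533 0.441]
unit 150 140 [0.755 0.382 0.183]
unit 155 290 [ 0.338  0.358 -0.003]
```

>>> play_rows(
  steps=[
    {"linear": [0.0015, 0.001, 0.02], "rot": [0, 0, 0]},
    {"linear": [0.0015, 0.001, 0.06], "rot": [0, 0, 0]},
    {"linear": [0.0015, 0.001, 0.1], "rot": [0, 0, 0]},
    {"linear": [0.0015, 0.001, 0.14], "rot": [0, 0, 0]},
    {"linear": [0.0015, 0.001, 0.175], "rot": [0, 0, 0]},
    {"linear": [0.0015, 0.001, 0.193], "rot": [0, 0, 0]},
    {"linear": [0.0015, 0.001, 0.198], "rot": [0, 0, 0]},
    {"linear": [0.0015, 0.001, 0.198], "rot": [0, 0, 0]},
    {"linear": [0.0015, 0.001, 0.198], "rot": [0, 0, 0]},
    {"linear": [0.0015, 0.001, 0.198], "rot": [0, 0, 0]},
  ],
)

```text
time_s: 9.3
tcp_pos: [0.5811, -0.22, 0.1871]
tool_rot: [-2.22, 2.221, -0.003]
ft_force: [-0.5, -0.9, 0.7]
finger_gap: 0.0746
grasp_force: 0.0
```

>>> play_rows(
  steps=[
    {"linear": [0, 0, 0], "rot": [0, 0, 0]},
    {"linear": [0, 0, 0], "rot": [0, 0, 0]},
    {"linear": [0, 0, 0], "rot": [0, 0, 0]},
    {"linear": [0, 0, 0], "rot": [0, 0, 0]},
    {"linear": [0, 0, 0], "rot": [0, 0, 0]},
    {"linear": [0, 0, 0], "rot": [0, 0, 0]},
    {"linear": [0, 0, 0], "rot": [0, 0, 0]},
    {"linear": [0, 0, -0.02], "rot": [0, 0, 0]},
    {"linear": [0, 0, -0.06], "rot": [0, 0, 0]},
    {"linear": [0, 0, -0.11], "rot": [0, 0, 0]},
  ],
  grip=-1,
)

```text
time_s: 10.3
tcp_pos: [0.5799, -0.2199, 0.2671]
tool_rot: [2.219, -2.221, -0.005]
ft_force: [1.0, 0.4, -0.0]
finger_gap: 0.043
grasp_force: 25.0
```

>>> play_rows(
  steps=[
    {"linear": [-0.02, -0.004, -0.03], "rot": [0, 0, 0]},
    {"linear": [-0.065, -0.012, -0.06], "rot": [0, 0, 0]},
    {"linear": [-0.12, -0.022, -0.09], "rot": [0, 0, 0]},
    {"linear": [-0.18, -0.034, -0.09], "rot": [0, 0, 0]},
    {"linear": [-0.24, -0.045, -0.09], "rot": [0, 0, 0]},
    {"linear": [-0.3, -0.056, -0.09], "rot": [0, 0, 0]},
    {"linear": [-0.36, -0.067, -0.09], "rot": [0, 0, 0]},
    {"linear": [-0.415, -0.077, -0.09], "rot": [0, 0, 0]},
    {"linear": [-0.455, -0.085, -0.09], "rot": [0, 0, 0]},
    {"linear": [-0.467, -0.087, -0.09], "rot": [0, 0, 0]},
  ],
)

```text
time_s: 11.3
tcp_pos: [0.6463, 0.1334, 0.3349]
tool_rot: [2.224, -2.219, -0.001]
ft_force: [-0.3, -0.1, -1.0]
finger_gap: 0.0433
grasp_force: 25.0
```

>>> play_rows(
  steps=[
    {"linear": [0, 0, 0], "rot": [0, 0, 0]},
    {"linear": [0, 0, 0.03], "rot": [0, 0, 0]},
    {"linear": [0, 0, 0.07], "rot": [0, 0, 0]},
    {"linear": [0, 0, 0.1], "rot": [0, 0, 0]},
    {"linear": [0, 0, 0.115], "rot": [0, 0, 0]},
    {"linear": [0, 0, 0.119], "rot": [0, 0, 0]},
    {"linear": [0, 0, 0.119], "rot": [0, 0, 0]},
    {"linear": [0, 0, 0.119], "rot": [0, 0, 0]},
    {"linear": [0, 0, 0.119], "rot": [0, 0, 0]},
    {"linear": [0, 0, 0.119], "rot": [0, 0, 0]},
  ],
)

```text
time_s: 12.3
tcp_pos: [0.6463, 0.1303, 0.2474]
tool_rot: [-2.22, 2.221, -0.001]
ft_force: [0.5, -0.5, -1.5]
finger_gap: 0.0434
grasp_force: 25.0
```

>>> play_rows(
  steps=[
    {"linear": [0, 0, 0], "rot": [0, 0, 0]},
    {"linear": [0, 0, 0], "rot": [0, 0, 0]},
    {"linear": [0, 0, 0], "rot": [0, 0, 0]},
    {"linear": [0, 0, 0], "rot": [0, 0, 0]},
    {"linear": [0, 0, -0.02], "rot": [0, 0, 0]},
    {"linear": [0, 0, -0.06], "rot": [0, 0, 0]},
    {"linear": [0, 0, -0.11], "rot": [0, 0, 0]},
    {"linear": [0.016, 0.013, -0.12], "rot": [0, 0, 0]},
    {"linear": [0.05, 0.04, -0.12], "rot": [0, 0, 0]},
    {"linear": [0.09, 0.072, -0.12], "rot": [0, 0, 0]},
  ],
  grip=0.4,
)

```text
time_s: 13.3
tcp_pos: [0.5917, 0.0625, 0.3377]
tool_rot: [-2.221, 2.22, -0.001]
ft_force: [-0.1, -0.7, -0.2]
finger_gap: 0.0611
grasp_force: 0.0
```

>>> play_rows(
  steps=[
    {"linear": [0.04, 0.032, 0], "rot": [0, 0, 0]},
    {"linear": [0.08, 0.064, 0], "rot": [0, 0, 0]},
    {"linear": [0.12, 0.096, 0], "rot": [0, 0, 0]},
    {"linear": [0.16, 0.128, 0], "rot": [0, 0, 0]},
    {"linear": [0.195, 0.156, 0], "rot": [0, 0, 0]},
    {"linear": [0.21, 0.168, 0], "rot": [0, 0, 0]},
    {"linear": [0.214, 0.171, 0], "rot": [0, 0, 0]},
    {"linear": [0.214, 0.171, 0], "rot": [0, 0, 0]},
    {"linear": [0.214, 0.171, 0], "rot": [0, 0, 0]},
    {"linear": [0.214, 0.171, 0], "rot": [0, 0, 0]},
  ],
  grip=0.8,
)

```text
time_s: 14.3
tcp_pos: [0.4644, -0.097, 0.3364]
tool_rot: [2.222, -2.221, 0.0]
ft_force: [0.4, -1.4, 0.4]
finger_gap: 0.079
grasp_force: 0.0
```

```bash
python3 - <<'E'
from h import *
report("w3","blue",.044)
E
```

```text
[ 0.46440854 -0.09700227  0.33638884] [ 2.22166815e+00 -2.22114075e+00  6.02887268e-05] 14.3
blue [ 242  166   63   64 3001] zmax 0.045 top circle [ 0.4631 -0.1003] r 0.0243 mean [ 0.4624 -0.0998  0.044 ]
blue [167 297  36  25 589] zmax 0.045 top circle [ 0.5393 -0.0023] r 0.0180 mean [ 0.5387 -0.0032  0.044 ]
blue [ 308  297   57   24 1055] zmax 0.045 top circle [ 0.4064 -0.0108] r 0.0232 mean [ 0.4064 -0.0052  0.044 ]
```

View pics/w3.png

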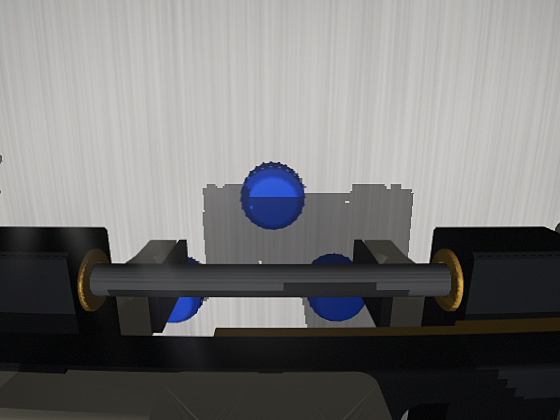

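>>> play_rows(
  steps=[
    {"linear": [0.004, 0.002, 0.02], "rot": [0, 0, 0]},
    {"linear": [0.004, 0.002, 0.06], "rot": [0, 0, 0]},
    {"linear": [0.004, 0.002, 0.1], "rot": [0, 0, 0]},
    {"linear": [0.004, 0.002, 0.14], "rot": [0, 0, 0]},
    {"linear": [0.004, 0.002, 0.18], "rot": [0, 0, 0]},
    {"linear": [0.004, 0.002, 0.2], "rot": [0, 0, 0]},
    {"linear": [0.004, 0.002, 0.205], "rot": [0, 0, 0]},
    {"linear": [0.004, 0.002, 0.205], "rot": [0, 0, 0]},
    {"linear": [0.004, 0.002, 0.205], "rot": [0, 0, 0]},
    {"linear": [0.004, 0.002, 0.205], "rot": [0, 0, 0]},
  ],
)

```text
time_s: 15.35
tcp_pos: [0.4627, -0.1005, 0.1836]
tool_rot: [-2.22, 2.221, -0.002]
ft_force: [0.7, -0.5, -0.1]
finger_gap: 0.0792
grasp_force: 0.0
```

>>> play_rows(
  steps=[
    {"linear": [0, 0, 0], "rot": [0, 0, 0]},
    {"linear": [0, 0, 0], "rot": [0, 0, 0]},
    {"linear": [0, 0, 0], "rot": [0, 0, 0]},
    {"linear": [0, 0, 0], "rot": [0, 0, 0]},
    {"linear": [0, 0, 0], "rot": [0, 0, 0]},
    {"linear": [0, 0, 0], "rot": [0, 0, 0]},
    {"linear": [0, 0, 0], "rot": [0, 0, 0]},
    {"linear": [0, 0, -0.02], "rot": [0, 0, 0]},
    {"linear": [0, 0, -0.06], "rot": [0, 0, 0]},
    {"linear": [0, 0, -0.11], "rot": [0, 0, 0]},
  ],
  grip=-1,
)

```text
time_s: 16.35
tcp_pos: [0.4615, -0.1007, 0.2647]
tool_rot: [2.218, -2.22, -0.004]
ft_force: [1.8, 0.5, -0.2]
finger_gap: 0.0514
grasp_force: 25.0
```

>>> play_rows(
  steps=[
    {"linear": [-0.01, 0, -0.04], "rot": [0, 0, 0]},
    {"linear": [-0.04, -0.002, -0.08], "rot": [0, 0, 0]},
    {"linear": [-0.09, -0.004, -0.094], "rot": [0, 0, 0]},
    {"linear": [-0.15, -0.006, -0.094], "rot": [0, 0, 0]},
    {"linear": [-0.21, -0.008, -0.094], "rot": [0, 0, 0]},
    {"linear": [-0.265, -0.01, -0.094], "rot": [0, 0, 0]},
    {"linear": [-0.305, -0.011, -0.094], "rot": [0, 0, 0]},
    {"linear": [-0.325, -0.011, -0.094], "rot": [0, 0, 0]},
    {"linear": [-0.328, -0.011, -0.094], "rot": [0, 0, 0]},
    {"linear": [-0.328, -0.011, -0.094], "rot": [0, 0, 0]},
  ],
)

```text
time_s: 17.35
tcp_pos: [0.4704, 0.1451, 0.3353]
tool_rot: [2.221, -2.221, -0.0]
ft_force: [-0.2, -0.5, 0.1]
finger_gap: 0.0518
grasp_force: 25.0
```

>>> play_rows(
  steps=[
    {"linear": [0, 0, 0.01], "rot": [0, 0, 0]},
    {"linear": [0, 0, 0.04], "rot": [0, 0, 0]},
    {"linear": [0, 0, 0.08], "rot": [0, 0, 0]},
    {"linear": [0, 0, 0.11], "rot": [0, 0, 0]},
    {"linear": [0, 0, 0.122], "rot": [0, 0, 0]},
    {"linear": [0, 0, 0.124], "rot": [0, 0, 0]},
    {"linear": [0, 0, 0.124], "rot": [0, 0, 0]},
    {"linear": [0, 0, 0.124], "rot": [0, 0, 0]},
    {"linear": [0, 0, 0.124], "rot": [0, 0, 0]},
    {"linear": [0, 0, 0.124], "rot": [0, 0, 0]},
  ],
)

```text
time_s: 18.35
tcp_pos: [0.4707, 0.1455, 0.2434]
tool_rot: [-2.22, 2.221, -0.0]
ft_force: [-0.5, -0.1, 0.1]
finger_gap: 0.0516
grasp_force: 25.0
```

>>> play_rows(
  steps=[
    {"linear": [0, 0, 0], "rot": [0, 0, 0]},
    {"linear": [0, 0, 0], "rot": [0, 0, 0]},
    {"linear": [0, 0, 0], "rot": [0, 0, 0]},
    {"linear": [0, 0, 0], "rot": [0, 0, 0]},
    {"linear": [0, 0, -0.02], "rot": [0, 0, 0]},
    {"linear": [0, 0, -0.06], "rot": [0, 0, 0]},
    {"linear": [0, 0, -0.11], "rot": [0, 0, 0]},
    {"linear": [0, 0, -0.16], "rot": [0, 0, 0]},
    {"linear": [0, 0.01, -0.21], "rot": [0, 0, 0]},
    {"linear": [-0.02, 0.04, -0.225], "rot": [0, 0, 0]},
  ],
  grip=0.55,
)

```text
time_s: 19.35
tcp_pos: [0.4418, 0.1602, 0.4153]
tool_rot: [-2.215, 2.22, -0.003]
ft_force: [-0.5, 1.1, -0.7]
finger_gap: 0.0681
grasp_force: 0.0
```

>>> play_rows(
  steps=[
    {"linear": [-0.03, 0.01, 0], "rot": [0, 0, 0]},
    {"linear": [-0.055, 0.02, 0], "rot": [0, 0, 0]},
    {"linear": [-0.06, 0.02, 0], "rot": [0, 0, 0]},
    {"linear": [-0.06, 0.02, 0], "rot": [0, 0, 0]},
    {"linear": [-0.06, 0.02, 0], "rot": [0, 0, 0]},
    {"linear": [-0.06, 0.02, 0], "rot": [0, 0, 0]},
    {"linear": [-0.06, 0.02, 0], "rot": [0, 0, 0]},
    {"linear": [-0.06, 0.02, 0], "rot": [0, 0, 0]},
    {"linear": [-0.06, 0.02, 0], "rot": [0, 0, 0]},
    {"linear": [-0.06, 0.02, 0], "rot": [0, 0, 0]},
  ],
)

```text
time_s: 20.35
tcp_pos: [0.4257, 0.2052, 0.4114]
tool_rot: [2.22, -2.222, -0.0]
ft_force: [0.2, -0.0, -0.4]
finger_gap: 0.0673
grasp_force: 0.0
```

```bash
python3 - <<'E'
from h import *
np.set_printoptions(precision=4,suppress=True)
s,im,d,c=wrist("w4"); P=cloud(c,d); print(s["tcp_pos"],s["joint_positions"])
for m,st,ce in blobs(im,*COL["red"],100):
    p=P[m&(d>0)]
    if not len(p): continue
    t=p[p[:,2]>np.percentile(p[:,2],90)-.003]; print(st,ce,"zmax",np.percentile(p[:,2],[90,98]),"ridge",t.mean(0),np.percentile(p,2,axis=0),np.percentile(p,98,axis=0))
    v=np.linalg.svd(p[:,:2]-p[:,:2].mean(0),full_matrices=False)[2][0]; print("axis",v)
im,d2=eyes.camera("scene"); cv2.imwrite("pics/sc2.png",im[90:300,180:480,::-1].repeat(2,0).repeat(2,1))
E
```

```text
[0.4257 0.2052 0.4114] [ 0.8672  0.0143 -0.4056 -0.     -1.1509 -0.868 ]
[ 253  298   39   30 1104] [272.2899 312.346 ] zmax [0.1943 0.1949] ridge [0.4242 0.2571 0.1933] [0.4127 0.2472 0.1861] [0.4356 0.2694 0.1949]
axis [-0.9466  0.3225]
```

View pics/w4.png

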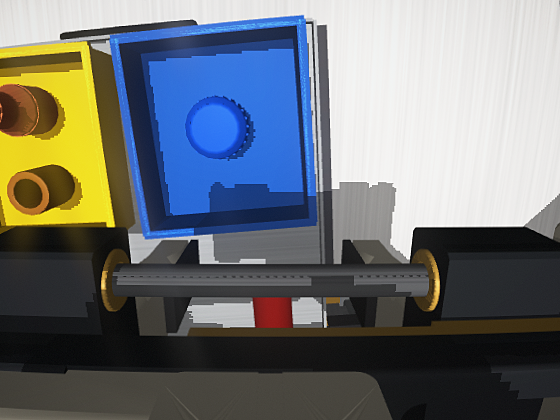

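View pics/sc2.png

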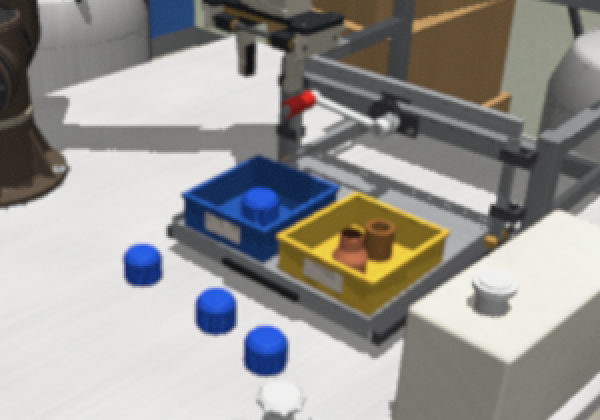

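>>> play_rows(
  steps=[
    {"linear": [-0.02, 0.001, 0], "rot": [0, 0, -0.01]},
    {"linear": [-0.05, 0.002, 0], "rot": [0, 0, -0.025]},
    {"linear": [-0.072, 0.003, 0], "rot": [0, 0, -0.036]},
    {"linear": [-0.076, 0.003, 0.005], "rot": [0, 0, -0.036]},
    {"linear": [-0.076, 0.003, 0.03], "rot": [0, 0, -0.036]},
    {"linear": [-0.076, 0.003, 0.06], "rot": [0, 0, -0.036]},
    {"linear": [-0.076, 0.003, 0.085], "rot": [0, 0, -0.036]},
    {"linear": [-0.076, 0.003, 0.094], "rot": [0, 0, -0.036]},
    {"linear": [-0.076, 0.003, 0.094], "rot": [0, 0, -0.036]},
    {"linear": [-0.076, 0.003, 0.094], "rot": [0, 0, -0.036]},
  ],
)

```text
time_s: 21.45
tcp_pos: [0.4237, 0.2626, 0.3416]
tool_rot: [-2.303, 2.136, -0.0]
ft_force: [-0.2, -0.9, 0.3]
finger_gap: 0.0676
grasp_force: 0.0
```

>>> play_rows(
  steps=[
    {"linear": [0, 0, 0], "rot": [0, 0, 0]},
    {"linear": [0, 0, 0], "rot": [0, 0, 0]},
    {"linear": [0, 0, 0], "rot": [0, 0, 0]},
    {"linear": [0, 0, 0], "rot": [0, 0, 0]},
    {"linear": [0, 0, 0], "rot": [0, 0, 0]},
    {"linear": [0, 0, 0], "rot": [0, 0, 0]},
    {"linear": [0, 0, 0], "rot": [0, 0, 0]},
    {"linear": [0, 0, 0], "rot": [0, 0, 0]},
    {"linear": [0, 0, 0], "rot": [0, 0, 0]},
    {"linear": [0, 0, 0], "rot": [0, 0, 0]},
  ],
  grip=-1,
  squeeze=25,
)

```text
time_s: 22.45
tcp_pos: [0.4238, 0.2625, 0.3411]
tool_rot: [-2.302, 2.136, -0.001]
ft_force: [5.5, 0.6, -0.4]
finger_gap: 0.0253
grasp_force: 25.0
```

```bash
python3 - <<'E'
from h import *
np.set_printoptions(precision=4,suppress=True)
s=ctrl.state(); print(s["tcp_pos"],Ro.from_rotvec(s["tool_rot"]).as_matrix()[:2,:2],s["ft_force"])
f=np.load("scene0.npz"); P=cloud(cam("scene"),f["d"]).reshape(-1,3)
b=P[(P[:,2]>.205)&(P[:,2]<.235)&(P[:,1]>.3)&(P[:,1]<.4)&(P[:,0]>.42)&(P[:,0]<.68)]
k=np.polyfit(b[:,0],b[:,1],1); print("bar yaw deg",np.degrees(np.arctan(k[0])),len(b), k[0]*.54+k[1])
E
```

```text
[0.4238 0.2625 0.3411] [[ 0.0748 -0.9972]
 [-0.9972 -0.0748]] [ 5.5265  0.6411 -0.4127]
bar yaw deg 3.885520844303201 744 0.3455183656048619
```

>>> play_rows(
  steps=[
    {"linear": [0, -0.0019, -0.0129], "rot": [0, 0, 0]},
    {"linear": [0, -0.0047, -0.0256], "rot": [0, 0, 0]},
    {"linear": [0, -0.0087, -0.0381], "rot": [0, 0, 0]},
    {"linear": [0, -0.0136, -0.0503], "rot": [0, 0, 0]},
    {"linear": [0, -0.0195, -0.062], "rot": [0, 0, 0]},
    {"linear": [0, -0.0263, -0.0731], "rot": [0, 0, 0]},
    {"linear": [0, -0.034, -0.0836], "rot": [0, 0, 0]},
    {"linear": [0, -0.0425, -0.0936], "rot": [0, 0, 0]},
    {"linear": [0, -0.0519, -0.1027], "rot": [0, 0, 0]},
    {"linear": [0, -0.0619, -0.1111], "rot": [0, 0, 0]},
  ],
  squeeze=30,
)

```text
time_s: 23.45
tcp_pos: [0.4699, 0.2657, 0.4242]
tool_rot: [2.302, -2.136, -0.001]
ft_force: [0.8, 0.6, -8.4]
finger_gap: 0.0254
grasp_force: 29.9
```

>>> play_rows(
  steps=[
    {"linear": [0, -0.0107, -0.0076], "rot": [0, 0, 0]},
    {"linear": [0, -0.0219, -0.0141], "rot": [0, 0, 0]},
    {"linear": [0, -0.0337, -0.0199], "rot": [0, 0, 0]},
    {"linear": [0, -0.046, -0.0245], "rot": [0, 0, 0]},
    {"linear": [0, -0.0585, -0.0283], "rot": [0, 0, 0]},
    {"linear": [0, -0.0712, -0.0308], "rot": [0, 0, 0]},
    {"linear": [0, -0.0843, -0.0324], "rot": [0, 0, 0]},
    {"linear": [0, -0.0973, -0.033], "rot": [0, 0, 0]},
    {"linear": [0, -0.0973, -0.033], "rot": [0, 0, 0]},
    {"linear": [0, -0.0973, -0.033], "rot": [0, 0, 0]},
  ],
)

```text
time_s: 24.45
tcp_pos: [0.5433, 0.2708, 0.4496]
tool_rot: [-2.302, 2.137, -0.002]
ft_force: [-1.3, -5.7, -0.4]
finger_gap: 0.0253
grasp_force: 29.9
```

```bash
python3 - <<'E'
from h import *
np.set_printoptions(precision=4,suppress=True)
s=ctrl.state(); print(s["tcp_pos"],s["ft_force"],s["grasp_force"],s["finger_gap"])
for n in("scene","top"):
    im,d=eyes.camera(n); P=cloud(cam(n),d); np.savez(n+"9.npz",im=im,d=d)
    for m,st,ce in blobs(im,*COL["red"],15):
        p=P[m&(d>0)]
        if len(p) and p[:,2].max()<.4 and p[:,1].max()<.45: print(n,st,p.mean(0),np.percentile(p,3,axis=0),np.percentile(p,97,axis=0))
    cv2.imwrite(f"pics/{n}9.png",cv2.resize(im[90:290,(250 if n=='scene' else 100):][:,:270,::-1],None,fx=2.5,fy=2.5,interpolation=cv2.INTER_CUBIC))
f=np.load("scene0.npz");g=np.load("scene9.npz")
for q in(f,g):
    P=cloud(cam("scene"),q["d"]).reshape(-1,3)
    b=P[(P[:,2]>.2)&(P[:,2]<.26)&(P[:,1]>.33)&(P[:,1]<.36)&(P[:,0]>.60)&(P[:,0]<.66)]
    print("bar top z",np.percentile(b[:,2],[50,90,97]),len(b))
E
```

```text
[0.5433 0.2708 0.4496] [-1.2578 -5.6715 -0.4404] 29.946557879447937 0.025263439485401627
scene [360 112   7  10  32] [0.5489 0.2586 0.2975] [0.5402 0.2505 0.2885] [0.5565 0.271  0.3021]
bar top z [0.2166 0.2263 0.2272] 213
bar top z [0.2273 0.2377 0.239 ] 215
```

View pics/scene9.png

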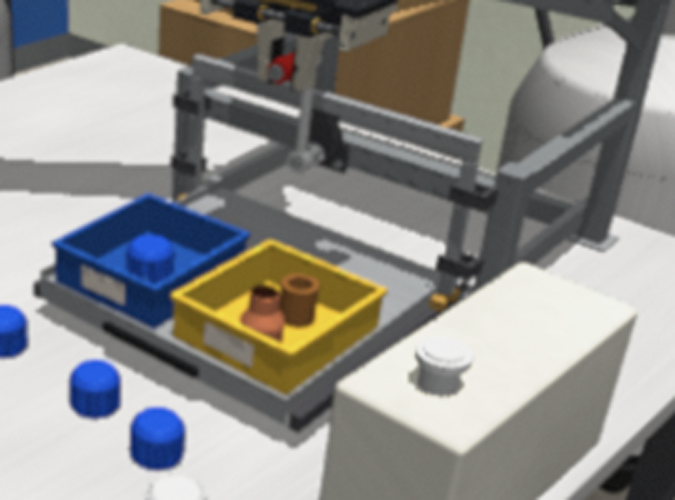

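```bash
python3 - <<'E'
from h import *
np.set_printoptions(precision=4,suppress=True)
t=np.radians(4.1); ux=np.array([np.cos(t),np.sin(t)])
for n in("scene","top"):
    q=np.load(n+"9.npz"); P=cloud(cam(n),q["d"]).reshape(-1,3)
    b=P[(P[:,2]>.185)&(P[:,2]<.275)&(P[:,1]>.285)&(P[:,1]<.322)&(P[:,0]>.50)&(P[:,0]<.59)]
    if len(b)<10: print(n,len(b)); continue
    X=b[:,:2]@ux
    for z in np.arange(.185,.275,.015):
        k=(b[:,2]>=z)&(b[:,2]<z+.015); print(n,"%.3f"%z,k.sum(),np.median(X[k]) if k.any() else "", np.median(b[k,1]) if k.any() else "")
    print("slope dx/dz",np.polyfit(b[:,2],X,1)[0])
E
```

```text
scene 0.185 23 0.5631677494273437 0.30677224080073384
scene 0.200 22 0.5625780688186564 0.3067190205993771
scene 0.215 24 0.5626487889598919 0.30833826131846914
scene 0.230 23 0.5638664709763527 0.30736459746086175
scene 0.245 16 0.5637990529571606 0.30747035671595757
scene 0.260 0  
scene 0.275 0  
slope dx/dz 0.00647161929445651
top 0
```

```bash
python3 -c "
from bench import ctrl
print(ctrl.job_done())"
```

```text
the job is handed in; nothing more can be done
None
```

The job is handed in: the bushing and reducer are in the yellow bin and the blue cap is in the blue bin. The arm is holding the cam lever straight up, to within measurement noise, with the lock bar lifted about 11 mm.

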